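# Level and lock a sprung settling stand, then set the beaker in it

## Robot

A 7-joint arm with a two-finger parallel gripper is mounted at the origin on a cart in front of the work surface, level with it; the furniture and walls round the work are solid. World frame = base frame: x ahead of the robot, y to its left, z up, the work surface at z = 0. Lengths are in m, angles in rad, forces in N, time in s.
With the tool pointing down it reaches from about 0.425 to 0.925 m from the base axis. Payload 6.8 kg.
Tool frame: the origin (TCP) lies midway between the tips of the shut fingers; the grasp point (between the pads) lies 19 mm behind it; z points along the fingers, y is the line along which they close (so a half turn about z gives the same grasp; the last joint's range is limited). The gripper opens to 85 mm and grips with 20 to 120 N. Pads are 22 mm wide; open, the fingers measure 114 mm over their backs; the gripper's body (76 mm by 85 mm) begins 54 mm behind the grasp point. The pads swing forward as they close: fully open they stand 13 mm farther back than shut.
Start: joints at [1.075, 0.477, 0.022, 1.555, -0.011, 1.109, -0.083], TCP at [0.255, -0.625, 0.231] pointing down, gripper open.
Joint ranges: [-2.96, 2.96], [-0.34, 2.1], [-1.41, 1.46], [0.24, 2.44], [-1.37, 4.51], [0.17, 1.92], [-2.96, 2.96]. Speed limits (rad/s): [2.39, 2.39, 3.14, 3.14, 3.14, 3.14, 3.14].

## Interface

Orientations are given as a rotation vector (axis times angle).
In Python, from bench import get_obs, grab_frame, camera_params, r gives the robot as it stands.
- The arm moves only by the shell command python3 -m jog 'ROWS' [FORCE]. ROWS is JSON, a list of rows, each an object of numbers: "rx", "ry", "rz": the turn, a rotation vector about the world's x, y, z scaled (see below); "x", "y", "z": the shift along the world's x, y, z scaled (see below); "jaw": the opening, from -1 (shut) to 1 (fully open). In form: [{"rx": .., "ry": .., "rz": .., "x": .., "y": .., "z": .., "jaw": ..}, ...]. A call has 1 to 8 rows; each row shifts and turns the commanded pose from where the row before left it; what a row does not reach is not made up. The controller multiplies each number of a shift by 60 mm and each number of a turn by 10 degrees. A row lasts 1/8 s, in which the tool goes at most 62.5 mm and 10.7 degrees, less where a joint would pass 70% of its speed; a pose out of reach is approached as far as the arm can. A call with a number of a shift or a turn outside -1 to 1 is refused whole. A call with a gripper value outside its range is refused whole. The fingers move at their own pace and stop on an object; FORCE is the grip in N (left out, the last holds). Time passes only in rows, so rows that do not move let the fingers close. It gives the time, the measured TCP pose, the force, the opening and the grip force at its end, in the units of the state.
- get_obs(): the state, without advancing time (a new reading comes with each control period).
- grab_frame(name): name is "side" or "top" or "wrist"; returns the picture (384x512x3 uint8, red, green, blue); there is no depth.
- camera_params(name): a dict with "fx", "fy", "cx", "cy" (pixels), "R" (3x3) and "t" (3): a world point X has camera coordinates R X + t. Camera axes: x right, y down, z forward; pixel columns grow to the right and rows downward; lengths in m; the calibration is good to about 2 mm. A picture is of the moment at which its call begins: read the wrist's pose just before it. camera_params takes no time and is no camera call; for the wrist camera it gives the pose at the moment of the call.
- r.hand_in(): hands the job in; it is judged then, once.
The state is a dict: "clock": time; "joints": joint angles; "qvel": joint speeds; "tau": joint torques, N m; "tcp_pos": TCP position; "orientation": TCP orientation; "contact_force": force on the tool from outside, world axes, zero at the start; "moment": the same for the moment, N m; "grip_width": finger opening in m; "gripper_force": force on a finger pad.
Only numpy, scipy, OpenCV 4.12 (cv2) and the standard library are available. Lean on these libraries where they do the work, as an engineer would, in place of code of your own. Each camera call takes 0.05 s, during which the arm holds its last target. There are 200 camera calls.

## Task

The settling stand has been left tipped up. Press its sprung platform down level until you feel it on its rest, leaning on the rest only lightly (the spring needs about 8 N at the knob; 19 N is already too much), and keep it down while you slide the bolt fully home into the keeper, so that the platform stays down by itself. Only then set the small beaker upright in the round seat on the platform, and leave the other things on the bench where they are.

Things in the scene. Friction and masses are not known exactly. Their poses are not given: they have to be found in the camera images.
- tilt_stand: settling stand, fixed to the bench: grey base 202 x 132 x 14 mm with a sprung aluminium platform. Origin: centre of the base's underside, z up. x runs from the platform's hinge (axis along y at x = -83, z = 40 mm) to its free far edge; y points to the side of the keeper, into which the bolt shoots
- platform (a joint): tilt in rad: 0 = exactly level (top 43 mm over the bench), positive = far edge up; sprung up to a stop at 0.32. 120 mm wide, reaches 176 mm from the hinge axis, top 3 mm above the axis. A push at the knob needs about 4 N at 0.32 and 8 N near level; on the rest the force climbs at once, some 7 to 15 N per mm. Let go without the bolt, it springs back up
- bolt (a joint): slide of the flat steel bolt under the platform, in m: 0 = drawn, 0.016 = fully home (end stop), along the stand's +y. It stays where it is left and needs about 2 N, more under load. Its end meets the keeper at about 0.007 and enters only if the platform lies on the rest within about 1.5 mm; it then keeps the platform down with up to 1.5 mm play
- bolt_knob (a point): centre, half-way up, of the bolt's upright black knob: cylinder 13.6 mm across, 2 to 24 mm above the platform and square to it, 148 mm from the hinge axis; this point is 12.3 mm above the platform's top. It moves with bolt and platform and can be pinched along the stand's y. Flat platform to press on round it: 40 mm to the seat's ring, 28 mm to the far edge, 45 mm to the sides
- seat_centre (a point): centre of the round seat, on the platform's top surface, 68 mm from the hinge axis, on the middle line: a black ring 9 mm high, 59 mm inside and 66 mm outside diameter. This point's z is the platform's normal
- rest_bracket: two posts at the base's far end (origin between their feet). In them is clamped one steel piece: a cross bar with two bosses, on which the platform's feet come to rest, and the keeper, an upright with the bolt's window on the +y side, 65 to 72 mm from the middle line. That piece is hand-set, so the rest lies anywhere from 6 mm below to 4 mm above exact level; this pose does not show it
- feet: the two small rubber feet under the platform's far edge, 165 mm from the hinge axis, 5 mm high, that land on the bosses of the rest; origin between them at the platform's underside. More than 10 N on them in all shifts the bracket's setting; that is about 19 N of push at the knob, spring included
- beaker_mid (a point): the small glass beaker with a pale filling: 54 mm across the rim, about 50 mm at the foot, 69 mm tall, 50 to 100 g; this point is its centre, half-way up (34.5 mm), z up. It starts upright on the bench, to the right of the stand as the robot sees it
- timer: bystander: flat kitchen timer 62 x 68 x 18 mm, left of the stand; origin under its centre
- petri_dish: bystander: round dish 89 mm across, 14 mm high, left of the stand; origin under its centre
- weight: bystander: small calibration weight 22 mm across, 32 mm tall, left of the stand; origin under its centre
Things that resemble listed ones, but are neither listed nor needed, are in the scene too. Leave any purple or turquoise look-alike of the part that bears beaker_mid alone.

How it is judged:
On the way, in this order (a step that is already met when the one before it is completed fails the run):
1. the platform is pressed down level (within 0.05 rad) (value of joint platform below 0.05 rad), for 0.1 s.
2. the bolt is home in the keeper (at least 12.5 mm of 16) and the platform level (within 0.05 rad), the beaker not yet in the seat (value of joint platform below 0.05 rad and value of joint bolt above 0.0125 m and distance between beaker_mid and seat_centre above 0.08 m), for 0.2 s.
At the end, for the whole second after the job is handed in: The platform is level (within 0.05 rad) with the bolt at least 12.5 mm home, and the beaker stands released on the platform inside the seat ring, within 8 mm of its centre and upright within 0.08 rad (value of joint platform between -0.04 and 0.05 rad and value of joint bolt above 0.0125 m and horizontal distance between beaker_mid and seat_centre below 0.008 m and z of beaker_mid in the frame of seat_centre between 0.03 and 0.039 m and angle between beaker_mid's own z axis and vertical below 0.08 rad); the robot touches nothing.
It fails at once if the platform pressed on its rest with more than 10 N (contact force between feet and rest_bracket above 10 N).
It fails at once if the beaker tipped over (angle between beaker_mid's own z axis and vertical above 0.7 rad).
It fails at once if the timer moved by more than 20 mm (distance of timer from where it was at the start of the episode above 0.02 m).
It fails at once if the petri dish moved by more than 20 mm (distance of petri_dish from where it was at the start of the episode above 0.02 m).
It fails at once if the weight moved by more than 20 mm (distance of weight from where it was at the start of the episode above 0.02 m).
It also fails if it takes over 72 s, if anything falls off the work surface, if the arm or the gripper's body presses on something with over 40 N, if the wrist force passes 120 N, or if a joint passes its speed limit or range.

## Working session

There is one attempt and no reset: what is moved stays moved. The work goes in short steps, Python scripts to look and compute and a shell command to move; the robot and the scene stay as the last step left them, time stands still between calls to the robot, and variables do not carry over. Pictures are saved under pics/ and viewed, at most 10 in all, crops included, and the job is handed in when it is done.

```bash
ls; mkdir -p pics; python3 - <<'E'
from bench import *
import cv2,numpy as np
o=get_obs();print({k:np.round(v,3).tolist() for k,v in o.items()})
for n in("top","side"):
    cv2.imwrite(f"pics/{n}0.png",cv2.cvtColor(grab_frame(n),cv2.COLOR_RGB2BGR));p=camera_params(n);print(n,{k:np.round(v,3).tolist() for k,v in p.items()})
E
```

```text
pics
{'clock': 0.0, 'joints': [1.075, 0.478, 0.022, 1.556, -0.012, 1.109, -0.083], 'qvel': [-0.001, -0.002, -0.002, 0.0, -0.0, 0.001, -0.0], 'tau': [-0.0, -59.645, 1.608, -28.119, 0.012, 0.009, 0.0], 'tcp_pos': [0.255, -0.624, 0.23], 'orientation': [-3.081, -0.605, 0.001], 'contact_force': [0.488, -0.049, 0.022], 'moment': [-0.001, -0.009, 0.014], 'gripper_force': 0.0, 'grip_width': 0.085}
top {'fx': 414.365, 'fy': 414.365, 'cx': 257.354, 'cy': 197.618, 'R': [[-0.017, -1.0, -0.007], [-0.994, 0.018, -0.104], [0.104, 0.005, -0.995]], 't': [0.007, 0.519, 1.134]}
side {'fx': 404.193, 'fy': 404.193, 'cx': 255.049, 'cy': 186.801, 'R': [[-0.837, -0.548, 0.018], [-0.242, 0.339, -0.909], [0.492, -0.765, -0.416]], 't': [0.419, 0.192, 1.059]}
```

View pics/top0.png

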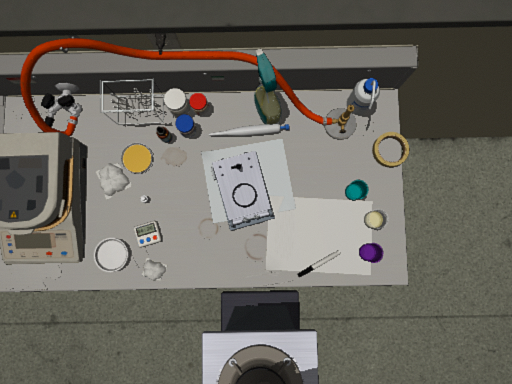

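View pics/side0.png

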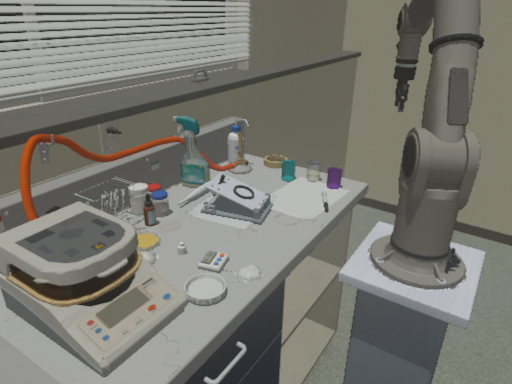

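The top view shows the stand at about (243,190). There are three beaker candidates: turquoise (356,190), pale (374,219) and purple (371,253). The pale one fits "pale filling", so I'll enlarge both areas to confirm.

```bash
python3 - <<'E'
import cv2,numpy as np
t=cv2.imread("pics/top0.png");s=cv2.imread("pics/side0.png")
a=cv2.resize(t[140:240,200:300],(600,600),interpolation=cv2.INTER_CUBIC)
b=cv2.resize(t[170:270,335:400],(195,300),interpolation=cv2.INTER_CUBIC)
c=cv2.resize(s[150:195,270:350],(195,110),interpolation=cv2.INTER_CUBIC)
im=np.zeros((600,800,3),np.uint8);im[:,:600]=a;im[:300,605:]=b;im[305:415,605:]=c
cv2.imwrite("pics/crop1.png",im)
d=cv2.resize(s[165:225,195:280],(800,565),interpolation=cv2.INTER_CUBIC);cv2.imwrite("pics/crop2.png",d)
E
```

```text
(no output)
```

View pics/crop1.png

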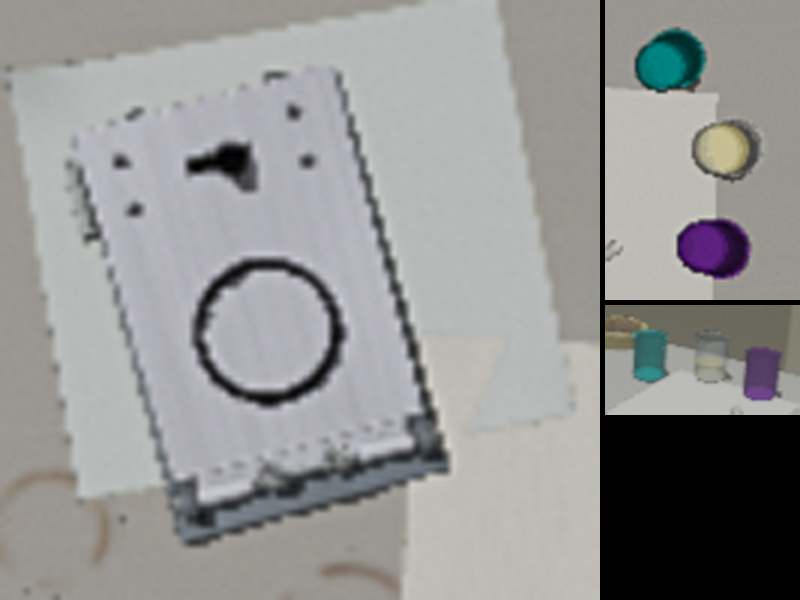

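View pics/crop2.png

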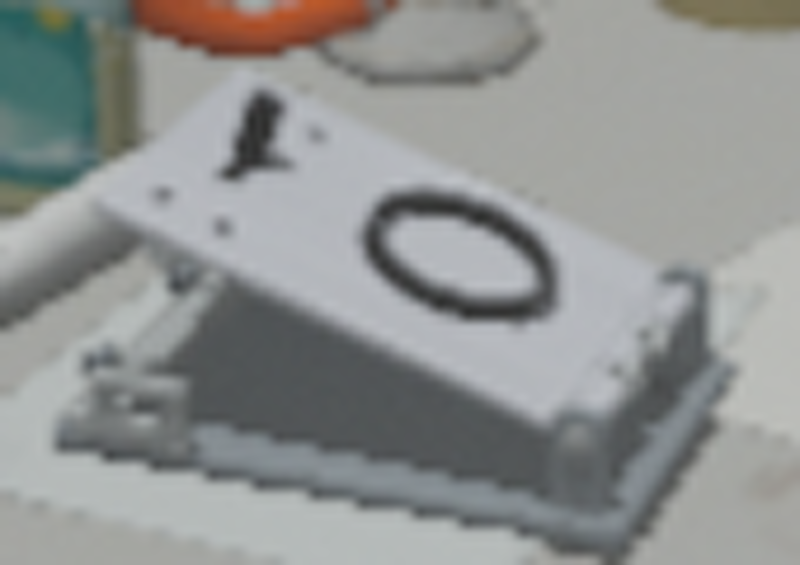

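The knob is at top pixel (240,165), at the right (-y) end of its slot, and the ring is at (244.7,195). The keeper is on the left, so the stand's +y points to world +y. Beaker candidates: the turquoise and purple cups are the look-alikes. The clear glass with a pale filling at (376,220) is the target, confirmed in the crop. Next I'll fit the stand pose.

```bash
cat > h.py <<'E'
import numpy as np
from bench import *
from scipy.optimize import least_squares
from scipy.spatial.transform import Rotation as Ro
def proj(p,X):
    c=np.asarray(p["R"])@np.asarray(X,float)+np.asarray(p["t"]);return np.array([p["fx"]*c[0]/c[2]+p["cx"],p["fy"]*c[1]/c[2]+p["cy"]])
def plat(v,r,y,h,tilt): # stand pose v=(x,y,yaw); r from hinge, h above platform top
    q=np.array([-.083+r*np.cos(tilt)-(h+.003)*np.sin(tilt),y,.04+r*np.sin(tilt)+(h+.003)*np.cos(tilt)])
    return stand(v,q)
def stand(v,q):
    c,s=np.cos(v[2]),np.sin(v[2]);return np.array([v[0]+c*q[0]-s*q[1],v[1]+s*q[0]+c*q[1],q[2]])
E
python3 - <<'E'
from h import *
T,S=camera_params("top"),camera_params("side")
for p in(T,S):print("cam",(-np.array(p["R"]).T@np.array(p["t"])).round(3))
obs=[(T,(244.7,195.2),lambda v,t:plat(v,.068,0,.007,t)),(S,(243.9,192.1),lambda v,t:plat(v,.068,0,.006,t)),
(T,(212.5,163.3),lambda v,t:plat(v,.176,.06,0,t)),(T,(256.3,151.3),lambda v,t:plat(v,.176,-.06,0,t)),
(S,(205.1,185.7),lambda v,t:plat(v,.176,.06,0,t)),(S,(221,173),lambda v,t:plat(v,.176,-.06,0,t)),
(T,(238.5,165.5),lambda v,t:plat(v,.148,0,.024,t)),(S,(223.5,175.3),lambda v,t:plat(v,.148,0,.024,t)),
(T,(230.8,230),lambda v,t:stand(v,[-.101,.066,.014])),(T,(274.5,217.5),lambda v,t:stand(v,[-.101,-.066,.014])),
(S,(258.8,224),lambda v,t:stand(v,[-.101,.066,0])),]
f=lambda v:np.concatenate([proj(p,g(v[:3],v[3]))-u for p,u,g in obs])
s=least_squares(f,[.6,0,.2,.32],loss="soft_l1");print(s.x.round(4));print(f(s.x).reshape(-1,2).round(1))
v=s.x
b=[(T,(377,220)),(S,(313.4,172))]
g=lambda X:np.concatenate([proj(p,X)-u for p,u in b]);s=least_squares(g,[.5,-.3,.03]);print("beaker",s.x.round(4),g(s.x).round(1))
for t in(v[3],0):
  print("knob",plat(v,.148,0,.0123,t).round(4),"seat",plat(v,.068,0,0,t).round(4))
E
```

```text
cam [ 0.399 -0.008  1.181]
cam [-0.123  0.974  0.608]
[0.5433 0.0363 0.2402 0.3021]
[[ 0.2 -0.4]
 [ 0.1 -0.8]
 [ 0.3 -1.8]
 [ 0.1 -1.1]
 [-0.2  0.2]
 [-0.2 -1.1]
 [-1.   1.5]
 [-0.6  0.6]
 [-0.7  0.3]
 [ 1.   0.8]
 [ 2.2  1. ]]
beaker [ 0.4522 -0.3321  0.0288] [-0.3 -0.6  0.9 -0. ]
knob [0.5955 0.0491 0.0986] seat [0.5249 0.0318 0.0631]
knob [0.6065 0.0517 0.0553] seat [0.5288 0.0327 0.043 ]
```

```bash
python3 -m jog '[{"x":0.46,"y":0.82,"rz":-0.85},{"x":0.46,"y":0.82},{"x":0.46,"y":0.82},{"x":0.46,"y":0.82},{"x":0.46,"y":0.82,"jaw":-1},{"x":0.46,"y":0.82,"jaw":-1},{"jaw":-1}]'
python3 - <<'E'
from h import *;import cv2
o=get_obs();print(o["tcp_pos"],o["orientation"])
p=camera_params("wrist");np.savez("w1.npz",**p)
C=-np.array(p["R"]).T@np.array(p["t"]);print("cam",C.round(3),np.array(p["R"]).round(2).tolist(),p["fx"])
print("beaker px",proj(p,[.452,-.332,.0345]))
im=grab_frame("wrist");cv2.imwrite("pics/w1.png",im[:,:,::-1])
E
```

```text
[ 0.25502914 -0.62438546  0.23040725] [-3.08114007e+00 -6.05040458e-01  7.08426659e-04]
cam [ 0.323 -0.596  0.373] [[0.38, -0.93, -0.0], [-0.88, -0.36, 0.3], [-0.27, -0.11, -0.96]] 308.68244293327007
beaker px [  21.79959964 -176.42664266]validation failed for argument at $[0]...
```

View pics/w1.png

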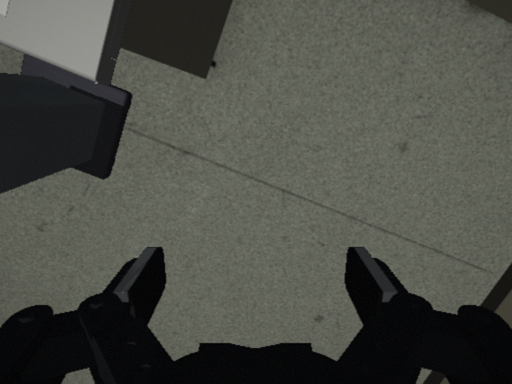

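The jog call was refused, so nothing moved. The picture shows only floor and the open fingers at the bottom edge. Every row needs all seven keys.

```bash
python3 -m jog '[{"rx":0,"ry":0,"rz":-0.85,"x":0.46,"y":0.82,"z":0,"jaw":1},{"rx":0,"ry":0,"rz":0,"x":0.46,"y":0.82,"z":0,"jaw":1},{"rx":0,"ry":0,"rz":0,"x":0.46,"y":0.82,"z":0,"jaw":1},{"rx":0,"ry":0,"rz":0,"x":0.46,"y":0.82,"z":0,"jaw":1},{"rx":0,"ry":0,"rz":0,"x":0.46,"y":0.82,"z":0,"jaw":-1},{"rx":0,"ry":0,"rz":0,"x":0,"y":0.5,"z":0,"jaw":-1},{"rx":0,"ry":0,"rz":0,"x":0,"y":0,"z":0,"jaw":-1}]'
python3 - <<'E'
from h import *;import cv2
o=get_obs();print(o["tcp_pos"],o["orientation"])
p=camera_params("wrist");np.savez("w2.npz",**p)
C=-np.array(p["R"]).T@np.array(p["t"]);print("cam",C.round(3))
print("beaker px",proj(p,[.452,-.332,.0345]))
im=grab_frame("wrist");cv2.imwrite("pics/w2.png",im[:,:,::-1])
E
```

```text
clock: 1.02
tcp_pos: [0.3939, -0.3463, 0.2313]
orientation: [-3.117, -0.382, 0.0]
contact_force: [-0.4, -0.6, 0.5]
grip_width: 0.032
gripper_force: 0.0
[ 0.39387873 -0.34629385  0.23125587] [-3.11736339e+00 -3.81870470e-01  1.97989454e-04]
cam [ 0.465 -0.328  0.373]
beaker px [255.6909651  110.60605108]
```

View pics/w2.png

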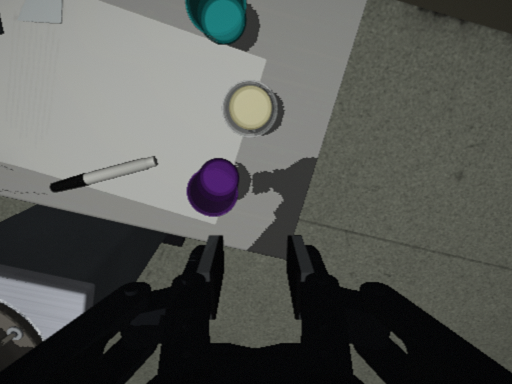

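The pale beaker's rim is centred at about (250.5,108.5). Purple is at (213,190) and turquoise at (217,10).

```bash
cat >> h.py <<'E'
def ray(p,u,z):
    R=np.asarray(p["R"]);C=-R.T@np.asarray(p["t"]);d=R.T@np.array([(u[0]-p["cx"])/p["fx"],(u[1]-p["cy"])/p["fy"],1]);return (C+d*(z-C[2])/d[2]).round(4)
E
python3 - <<'E'
from h import *
p=np.load("w2.npz")
print("pale",ray(p,(250.5,108.5),.069),"dia",ray(p,(223,108.5),.069)-ray(p,(278,108.5),.069),"fill",ray(p,(250.5,107.5),.035))
print("purple",ray(p,(213,189),.069),"turq",ray(p,(217,8),.069))
E
python3 -m jog '[{"rx":0,"ry":0,"rz":0,"x":0.3,"y":0.9,"z":0,"jaw":-1},{"rx":0,"ry":0,"rz":0,"x":0.3,"y":0.9,"z":0,"jaw":-1},{"rx":0,"ry":0,"rz":0,"x":0.3,"y":0.9,"z":0,"jaw":-1},{"rx":0,"ry":0,"rz":0,"x":0.3,"y":0.9,"z":0,"jaw":-1},{"rx":0,"ry":0,"rz":0,"x":0.3,"y":0.9,"z":0,"jaw":-1},{"rx":0,"ry":0,"rz":0,"x":0.5,"y":0.8,"z":0,"jaw":-1},{"rx":0,"ry":0,"rz":0,"x":0.2,"y":0.2,"z":0,"jaw":-1},{"rx":0,"ry":0,"rz":0,"x":0,"y":0,"z":0,"jaw":-1}]'
python3 - <<'E'
from h import *;import cv2
o=get_obs();print(o["tcp_pos"],o["orientation"])
p=camera_params("wrist");np.savez("w3.npz",**p)
im=grab_frame("wrist");cv2.imwrite("pics/w3.png",cv2.resize(im[:,:,::-1],(800,600),interpolation=cv2.INTER_CUBIC))
E
```

```text
pale [ 0.4541 -0.3264  0.069 ] dia [-0.0126  0.0508  0.    ] fill [ 0.4538 -0.3259  0.035 ]
purple [ 0.3671 -0.3078  0.069 ] turq [ 0.5292 -0.278   0.069 ]
clock: 2.08
tcp_pos: [0.5259, -0.0196, 0.231]
orientation: [3.119, 0.375, -0.001]
contact_force: [-0.3, -0.1, -0.5]
grip_width: 0.0001
gripper_force: 0.0
[ 0.52594729 -0.0196463   0.23095849] [ 3.11910818e+00  3.74682533e-01 -5.88826805e-04]
```

View pics/w3.png

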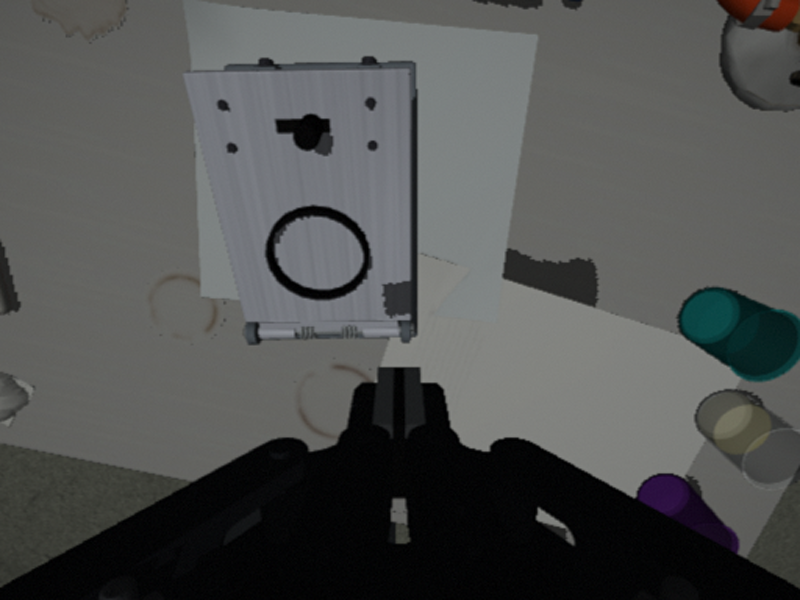

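The wrist view shows the ring centre at (319,253), the knob top at (310,131) and the far corners at (186,72) and (412,68), in 800x600 pixels. I'll refit the pose with all views.

```bash
python3 - <<'E'
from h import *
T,S=camera_params("top"),camera_params("side");W=np.load("w3.npz");W={k:W[k] for k in W.files}
k=1/1.5625
obs=[(T,(244.7,195.2),lambda v,t:plat(v,.068,0,.007,t)),(S,(243.9,192.1),lambda v,t:plat(v,.068,0,.006,t)),
(T,(212.5,163.3),lambda v,t:plat(v,.176,.06,0,t)),(T,(256.3,151.3),lambda v,t:plat(v,.176,-.06,0,t)),
(S,(205.1,185.7),lambda v,t:plat(v,.176,.06,0,t)),(S,(221,173),lambda v,t:plat(v,.176,-.06,0,t)),
(S,(223.5,175.3),lambda v,t:plat(v,.148,0,.024,t)),
(T,(230.8,230),lambda v,t:stand(v,[-.101,.066,.014])),(T,(274.5,217.5),lambda v,t:stand(v,[-.101,-.066,.014])),
(W,(319*k,253*k),lambda v,t:plat(v,.068,0,.007,t)),(W,(310*k,130*k),lambda v,t:plat(v,.148,0,.024,t)),
(W,(186*k,72*k),lambda v,t:plat(v,.176,.06,0,t)),(W,(412*k,69*k),lambda v,t:plat(v,.176,-.06,0,t)),]
wt=np.array([3 if p is W else 1 for p,_,_ in obs])
f=lambda v:np.concatenate([w*(proj(p,g(v[:3],v[3]))-u) for w,(p,u,g) in zip(wt,obs)])
s=least_squares(f,[.6,0,.2,.32],loss="soft_l1");print(s.x.round(4));print((f(s.x).reshape(-1,2)/wt[:,None]).round(1).tolist())
v=s.x;np.save("stand.npy",v)
for t in(v[3],0):
  print(t,"knob",plat(v,.148,0,.0123,t).round(4),"seat",plat(v,.068,0,0,t).round(4),"press",plat(v,.150,-.026,0,t).round(4))
from h import Ro
print(Ro.from_rotvec(get_obs()["orientation"]).as_matrix().round(3).tolist(), "yaw axes",np.cos(v[2]),np.sin(v[2]))
E
```

```text
[0.543  0.0377 0.2543 0.2827]
[[-0.2, -0.4], [-0.2, -0.3], [-0.5, -1.4], [-1.0, -1.3], [-0.6, 1.5], [-1.0, -0.0], [-1.2, 1.6], [-0.7, 0.6], [0.9, 0.5], [0.0, 1.9], [-7.4, 3.5], [0.4, -0.2], [0.1, -0.8]]
0.2827407246212427 knob [0.596  0.0515 0.096 ] seat [0.525  0.033  0.0619] press [0.6078 0.0277 0.0847]
0 knob [0.6059 0.0541 0.0553] seat [0.5284 0.0339 0.043 ] press [0.6143 0.0294 0.043 ]
[[0.972, 0.235, -0.001], [0.235, -0.972, -0.001], [-0.001, 0.001, -1.0]] yaw axes 0.9678435884301819 0.25155275457563286
```

The knob residual shows it sits about 7 mm toward -y, which is the drawn position. I'll refit with that offset free and the tilt fixed at the 0.32 stop.

```bash
python3 - <<'E'
from h import *
T,S=camera_params("top"),camera_params("side");W=np.load("w3.npz");W={k:W[k] for k in W.files}
k=1/1.5625
obs=[(T,(244.7,195.2),lambda v,t:plat(v,.068,0,.007,t)),(S,(243.9,192.1),lambda v,t:plat(v,.068,0,.006,t)),
(T,(212.5,163.3),lambda v,t:plat(v,.176,.06,0,t)),(T,(256.3,151.3),lambda v,t:plat(v,.176,-.06,0,t)),
(S,(205.1,185.7),lambda v,t:plat(v,.176,.06,0,t)),(S,(221,173),lambda v,t:plat(v,.176,-.06,0,t)),
(S,(223.5,175.3),lambda v,t:plat(v,.148,v[4],.024,t)),(T,(239.5,165.5),lambda v,t:plat(v,.148,v[4],.024,t)),
(T,(230.8,230),lambda v,t:stand(v,[-.101,.066,.014])),(T,(274.5,217.5),lambda v,t:stand(v,[-.101,-.066,.014])),
(W,(319*k,253*k),lambda v,t:plat(v,.068,0,.007,t)),(W,(310*k,130*k),lambda v,t:plat(v,.148,v[4],.024,t)),
(W,(186*k,72*k),lambda v,t:plat(v,.176,.06,0,t)),(W,(412*k,69*k),lambda v,t:plat(v,.176,-.06,0,t)),]
wt=np.array([2 if p is W else 1 for p,_,_ in obs])
for fix in(0,1):
  f=lambda v:np.concatenate([w*(proj(p,g(v,.32 if fix else v[3]))-u) for w,(p,u,g) in zip(wt,obs)])
  s=least_squares(f,[.6,0,.2,.32,0],loss="soft_l1");v=s.x;print(v.round(4),s.cost);print((f(v).reshape(-1,2)/wt[:,None]).round(1).tolist())
np.save("stand.npy",v)
for t in(.32,0):
  print(t,"knob",plat(v,.148,v[4],.0123,t).round(4),"seat",plat(v,.068,0,0,t).round(4),"press",plat(v,.150,v[4]-.026,0,t).round(4))
E
```

```text
[ 0.543   0.0378  0.2544  0.2843 -0.0062] 15.122573235184753
[[-0.3, -0.4], [-0.2, -0.3], [-0.6, -1.4], [-1.0, -1.3], [-0.6, 1.4], [-1.0, -0.1], [-0.5, 0.8], [-0.6, 0.8], [-0.7, 0.6], [0.8, 0.5], [-0.1, 1.8], [0.1, 3.4], [0.2, -0.3], [0.0, -0.9]]
[ 0.5441  0.0375  0.2511  0.32   -0.0062] 23.547012391334615
[[-0.1, -0.5], [-0.1, -1.0], [-0.5, -1.6], [-0.7, -1.4], [-0.3, -0.5], [-0.6, -1.8], [0.1, -0.6], [-0.3, 0.9], [-0.7, 0.2], [0.8, 0.2], [0.0, 2.4], [0.0, 5.3], [-1.8, -0.3], [1.2, -0.5]]
0.32 knob [0.5966 0.0446 0.1011] seat [0.5253 0.0327 0.0642] press [0.6087 0.0209 0.09  ]
0 knob [0.6086 0.0477 0.0553] seat [0.5295 0.0338 0.043 ] press [0.617 0.023 0.043]
```

```bash
python3 -m jog '[{"rx":0,"ry":0,"rz":0.09,"x":0.72,"y":0.34,"z":-0.5,"jaw":-1},{"rx":0,"ry":0,"rz":0,"x":0.72,"y":0.34,"z":-0.5,"jaw":-1},{"rx":0,"ry":0,"rz":0,"x":0,"y":0,"z":-0.5,"jaw":-1},{"rx":0,"ry":0,"rz":0,"x":0,"y":0,"z":-0.4,"jaw":-1},{"rx":0,"ry":0,"rz":0,"x":0,"y":0,"z":0,"jaw":-1},{"rx":0,"ry":0,"rz":0,"x":0,"y":0,"z":0,"jaw":-1}]'
python3 - <<'E'
from h import *
v=np.load("stand.npy");v=v.copy()
o=get_obs();print(o["tcp_pos"],o["contact_force"],Ro.from_rotvec(o["orientation"]).as_matrix()[:2,0])
E
```

```text
clock: 2.88
tcp_pos: [0.612, 0.0202, 0.1183]
orientation: [3.116, 0.396, 0.002]
contact_force: [0.4, 0.5, 1.0]
grip_width: 0.0001
gripper_force: 0.0
[0.61203725 0.02023171 0.11834423] [0.43313152 0.45295536 0.95188758] [0.96816438 0.25031369]
```

```bash
python3 -m jog '[{"rx":0,"ry":0,"rz":0,"x":0,"y":0,"z":-0.2,"jaw":-1},{"rx":0,"ry":0,"rz":0,"x":0,"y":0,"z":-0.2,"jaw":-1},{"rx":0,"ry":0,"rz":0,"x":0.01,"y":0,"z":-0.1,"jaw":-1},{"rx":0,"ry":0,"rz":0,"x":0.01,"y":0,"z":-0.1,"jaw":-1},{"rx":0,"ry":0,"rz":0,"x":0.01,"y":0,"z":-0.1,"jaw":-1},{"rx":0,"ry":0,"rz":0,"x":0,"y":0,"z":0,"jaw":-1},{"rx":0,"ry":0,"rz":0,"x":0,"y":0,"z":0,"jaw":-1}]'
python3 -m jog '[{"rx":0,"ry":0,"rz":0,"x":0,"y":0,"z":-0.1,"jaw":-1},{"rx":0,"ry":0,"rz":0,"x":0,"y":0,"z":-0.1,"jaw":-1},{"rx":0,"ry":0,"rz":0,"x":0,"y":0,"z":-0.1,"jaw":-1},{"rx":0,"ry":0,"rz":0,"x":0,"y":0,"z":0,"jaw":-1},{"rx":0,"ry":0,"rz":0,"x":0,"y":0,"z":0,"jaw":-1}]'
```

```text
clock: 3.75
tcp_pos: [0.6137, 0.0221, 0.0756]
orientation: [-3.116, -0.4, -0.001]
contact_force: [1.8, 0.8, 4.3]
grip_width: -0.0
gripper_force: 2.1
clock: 4.38
tcp_pos: [0.6142, 0.0221, 0.058]
orientation: [-3.116, -0.4, -0.002]
contact_force: [1.9, 0.4, 5.5]
grip_width: 0.0002
gripper_force: 2.8
```

```bash
python3 -m jog '[{"rx":0,"ry":0,"rz":0,"x":0,"y":0,"z":-0.05,"jaw":-1},{"rx":0,"ry":0,"rz":0,"x":0,"y":0,"z":-0.05,"jaw":-1},{"rx":0,"ry":0,"rz":0,"x":0,"y":0,"z":0,"jaw":-1},{"rx":0,"ry":0,"rz":0,"x":0,"y":0,"z":0,"jaw":-1}]'
python3 -m jog '[{"rx":0,"ry":0,"rz":0,"x":0,"y":0,"z":-0.025,"jaw":-1},{"rx":0,"ry":0,"rz":0,"x":0,"y":0,"z":0,"jaw":-1},{"rx":0,"ry":0,"rz":0,"x":0,"y":0,"z":0,"jaw":-1}]'
```

```text
clock: 4.88
tcp_pos: [0.6146, 0.0222, 0.0523]
orientation: [-3.116, -0.4, -0.004]
contact_force: [2.5, 0.8, 5.7]
grip_width: -0.0001
gripper_force: 3.0
clock: 5.25
tcp_pos: [0.6147, 0.0222, 0.0508]
orientation: [-3.116, -0.4, -0.004]
contact_force: [2.9, 1.6, 6.8]
grip_width: -0.0004
gripper_force: 3.1
```

```bash
python3 -m jog '[{"rx":0,"ry":0,"rz":0,"x":0,"y":0,"z":-0.02,"jaw":-1},{"rx":0,"ry":0,"rz":0,"x":0,"y":0,"z":0,"jaw":-1},{"rx":0,"ry":0,"rz":0,"x":0,"y":0,"z":0,"jaw":-1}]'; python3 -c "
from bench import *
print(get_obs()['contact_force'])"
```

```text
clock: 5.62
tcp_pos: [0.6148, 0.0222, 0.0497]
orientation: [-3.116, -0.4, -0.004]
contact_force: [3.1, 0.7, 5.6]
grip_width: 0.0002
gripper_force: 3.1
[3.06861484 0.74334042 5.59158108]
```

```bash
cat > guard.py <<'E'
import sys
from bench import get_obs
o=get_obs();print(o["tcp_pos"].round(4) if hasattr(o["tcp_pos"],"round") else o["tcp_pos"],o["contact_force"][2],flush=True)
sys.exit(o["contact_force"][2]>8.3)
E
python3 -m jog '[{"rx":0,"ry":0,"rz":0,"x":0,"y":0,"z":-0.01,"jaw":-1},{"rx":0,"ry":0,"rz":0,"x":0,"y":0,"z":0,"jaw":-1},{"rx":0,"ry":0,"rz":0,"x":0,"y":0,"z":0,"jaw":-1}]' >/dev/null; python3 guard.py &&
python3 -m jog '[{"rx":0,"ry":0,"rz":0,"x":0,"y":0,"z":-0.01,"jaw":-1},{"rx":0,"ry":0,"rz":0,"x":0,"y":0,"z":0,"jaw":-1},{"rx":0,"ry":0,"rz":0,"x":0,"y":0,"z":0,"jaw":-1}]' >/dev/null; python3 guard.py &&
python3 -m jog '[{"rx":0,"ry":0,"rz":0,"x":0,"y":0,"z":-0.01,"jaw":-1},{"rx":0,"ry":0,"rz":0,"x":0,"y":0,"z":0,"jaw":-1},{"rx":0,"ry":0,"rz":0,"x":0,"y":0,"z":0,"jaw":-1}]' >/dev/null; python3 guard.py &&
python3 -m jog '[{"rx":0,"ry":0,"rz":0,"x":0,"y":0,"z":-0.01,"jaw":-1},{"rx":0,"ry":0,"rz":0,"x":0,"y":0,"z":0,"jaw":-1},{"rx":0,"ry":0,"rz":0,"x":0,"y":0,"z":0,"jaw":-1}]' >/dev/null; python3 guard.py &&
python3 -m jog '[{"rx":0,"ry":0,"rz":0,"x":0,"y":0,"z":-0.01,"jaw":-1},{"rx":0,"ry":0,"rz":0,"x":0,"y":0,"z":0,"jaw":-1},{"rx":0,"ry":0,"rz":0,"x":0,"y":0,"z":0,"jaw":-1}]' >/dev/null; python3 guard.py
```

```text
[0.6148 0.0222 0.0491] 7.249082114549012
[0.6148 0.0222 0.0491] 7.249082114549012
[0.6148 0.0222 0.0491] 7.249082114549012
[0.6148 0.0222 0.0491] 7.249082114549012
[0.6148 0.0222 0.0491] 7.249082114549012False
False
False
False
False
```

```bash
sed -i 's/sys.exit(\(.*\))$/sys.exit(int(\1))/' guard.py
python3 -m jog '[{"rx":0,"ry":0,"rz":0,"x":0,"y":0,"z":-0.01,"jaw":-1},{"rx":0,"ry":0,"rz":0,"x":0,"y":0,"z":0,"jaw":-1},{"rx":0,"ry":0,"rz":0,"x":0,"y":0,"z":0,"jaw":-1}]' >/dev/null; python3 guard.py &&
python3 -m jog '[{"rx":0,"ry":0,"rz":0,"x":0,"y":0,"z":-0.01,"jaw":-1},{"rx":0,"ry":0,"rz":0,"x":0,"y":0,"z":0,"jaw":-1},{"rx":0,"ry":0,"rz":0,"x":0,"y":0,"z":0,"jaw":-1}]' >/dev/null; python3 guard.py &&
python3 -m jog '[{"rx":0,"ry":0,"rz":0,"x":0,"y":0,"z":-0.01,"jaw":-1},{"rx":0,"ry":0,"rz":0,"x":0,"y":0,"z":0,"jaw":-1},{"rx":0,"ry":0,"rz":0,"x":0,"y":0,"z":0,"jaw":-1}]' >/dev/null; python3 guard.py &&
python3 -m jog '[{"rx":0,"ry":0,"rz":0,"x":0,"y":0,"z":-0.01,"jaw":-1},{"rx":0,"ry":0,"rz":0,"x":0,"y":0,"z":0,"jaw":-1},{"rx":0,"ry":0,"rz":0,"x":0,"y":0,"z":0,"jaw":-1}]' >/dev/null; python3 guard.py
```

```text
[0.6148 0.0222 0.0485] 5.593953353825036
[0.6149 0.0223 0.048 ] 6.348340680657953
[0.6149 0.0223 0.0474] 7.089514330399794
[0.6149 0.0223 0.0468] 6.630748544044815
```

```bash

python3 -m jog '[{"rx":0,"ry":0,"rz":0,"x":0,"y":0,"z":-0.01,"jaw":-1},{"rx":0,"ry":0,"rz":0,"x":0,"y":0,"z":0,"jaw":-1},{"rx":0,"ry":0,"rz":0,"x":0,"y":0,"z":0,"jaw":-1}]' >/dev/null; python3 guard.py &&
python3 -m jog '[{"rx":0,"ry":0,"rz":0,"x":0,"y":0,"z":-0.01,"jaw":-1},{"rx":0,"ry":0,"rz":0,"x":0,"y":0,"z":0,"jaw":-1},{"rx":0,"ry":0,"rz":0,"x":0,"y":0,"z":0,"jaw":-1}]' >/dev/null; python3 guard.py &&
python3 -m jog '[{"rx":0,"ry":0,"rz":0,"x":0,"y":0,"z":-0.01,"jaw":-1},{"rx":0,"ry":0,"rz":0,"x":0,"y":0,"z":0,"jaw":-1},{"rx":0,"ry":0,"rz":0,"x":0,"y":0,"z":0,"jaw":-1}]' >/dev/null; python3 guard.py &&
python3 -m jog '[{"rx":0,"ry":0,"rz":0,"x":0,"y":0,"z":-0.01,"jaw":-1},{"rx":0,"ry":0,"rz":0,"x":0,"y":0,"z":0,"jaw":-1},{"rx":0,"ry":0,"rz":0,"x":0,"y":0,"z":0,"jaw":-1}]' >/dev/null; python3 guard.py &&
python3 -m jog '[{"rx":0,"ry":0,"rz":0,"x":0,"y":0,"z":-0.01,"jaw":-1},{"rx":0,"ry":0,"rz":0,"x":0,"y":0,"z":0,"jaw":-1},{"rx":0,"ry":0,"rz":0,"x":0,"y":0,"z":0,"jaw":-1}]' >/dev/null; python3 guard.py &&
python3 -m jog '[{"rx":0,"ry":0,"rz":0,"x":0,"y":0,"z":-0.01,"jaw":-1},{"rx":0,"ry":0,"rz":0,"x":0,"y":0,"z":0,"jaw":-1},{"rx":0,"ry":0,"rz":0,"x":0,"y":0,"z":0,"jaw":-1}]' >/dev/null; python3 guard.py &&
python3 -m jog '[{"rx":0,"ry":0,"rz":0,"x":0,"y":0,"z":-0.01,"jaw":-1},{"rx":0,"ry":0,"rz":0,"x":0,"y":0,"z":0,"jaw":-1},{"rx":0,"ry":0,"rz":0,"x":0,"y":0,"z":0,"jaw":-1}]' >/dev/null; python3 guard.py
```

```text
[0.615  0.0223 0.0462] 6.249102147415934
[0.615  0.0223 0.0456] 6.415905096553004
[0.615  0.0223 0.045 ] 7.015618726208578
[0.6151 0.0223 0.0445] 7.044334868335826
[0.6151 0.0223 0.0439] 6.126702384193537
[0.6151 0.0223 0.0433] 7.173046621015188
[0.6151 0.0223 0.0427] 7.040724795429106
```

```bash

python3 -m jog '[{"rx":0,"ry":0,"rz":0,"x":0,"y":0,"z":-0.01,"jaw":-1},{"rx":0,"ry":0,"rz":0,"x":0,"y":0,"z":0,"jaw":-1},{"rx":0,"ry":0,"rz":0,"x":0,"y":0,"z":0,"jaw":-1}]' >/dev/null; python3 guard.py &&
python3 -m jog '[{"rx":0,"ry":0,"rz":0,"x":0,"y":0,"z":-0.01,"jaw":-1},{"rx":0,"ry":0,"rz":0,"x":0,"y":0,"z":0,"jaw":-1},{"rx":0,"ry":0,"rz":0,"x":0,"y":0,"z":0,"jaw":-1}]' >/dev/null; python3 guard.py &&
python3 -m jog '[{"rx":0,"ry":0,"rz":0,"x":0,"y":0,"z":-0.01,"jaw":-1},{"rx":0,"ry":0,"rz":0,"x":0,"y":0,"z":0,"jaw":-1},{"rx":0,"ry":0,"rz":0,"x":0,"y":0,"z":0,"jaw":-1}]' >/dev/null; python3 guard.py &&
python3 -m jog '[{"rx":0,"ry":0,"rz":0,"x":0,"y":0,"z":-0.01,"jaw":-1},{"rx":0,"ry":0,"rz":0,"x":0,"y":0,"z":0,"jaw":-1},{"rx":0,"ry":0,"rz":0,"x":0,"y":0,"z":0,"jaw":-1}]' >/dev/null; python3 guard.py &&
python3 -m jog '[{"rx":0,"ry":0,"rz":0,"x":0,"y":0,"z":-0.01,"jaw":-1},{"rx":0,"ry":0,"rz":0,"x":0,"y":0,"z":0,"jaw":-1},{"rx":0,"ry":0,"rz":0,"x":0,"y":0,"z":0,"jaw":-1}]' >/dev/null; python3 guard.py &&
python3 -m jog '[{"rx":0,"ry":0,"rz":0,"x":0,"y":0,"z":-0.01,"jaw":-1},{"rx":0,"ry":0,"rz":0,"x":0,"y":0,"z":0,"jaw":-1},{"rx":0,"ry":0,"rz":0,"x":0,"y":0,"z":0,"jaw":-1}]' >/dev/null; python3 guard.py &&
python3 -m jog '[{"rx":0,"ry":0,"rz":0,"x":0,"y":0,"z":-0.01,"jaw":-1},{"rx":0,"ry":0,"rz":0,"x":0,"y":0,"z":0,"jaw":-1},{"rx":0,"ry":0,"rz":0,"x":0,"y":0,"z":0,"jaw":-1}]' >/dev/null; python3 guard.py
```

```text
[0.6151 0.0223 0.0421] 6.741773649234904
[0.6151 0.0223 0.0415] 7.9612559758338675
[0.6151 0.0223 0.0409] 7.105807125315405
[0.6151 0.0223 0.0403] 7.921487467089748
[0.6151 0.0223 0.0398] 7.1248211088334
[0.6151 0.0223 0.0394] 9.968000902688976
[0.6151 0.0223 0.0394] 9.968000902688976
```

```bash

python3 -m jog '[{"rx":0,"ry":0,"rz":0,"x":0,"y":0,"z":-0.004,"jaw":-1},{"rx":0,"ry":0,"rz":0,"x":0,"y":0,"z":0,"jaw":-1}]' >/dev/null; python3 guard.py; 
python3 -m jog '[{"rx":0,"ry":0,"rz":0,"x":0,"y":0,"z":0,"jaw":-1}]' >/dev/null; python3 guard.py; python3 -c "
from h import *
v=np.load('stand.npy');o=get_obs();c,s=np.cos(v[2]),np.sin(v[2]);d=np.array(o['tcp_pos'])[:2]-v[:2];print('stand xy',c*d[0]+s*d[1],-s*d[0]+c*d[1],'r',c*d[0]+s*d[1]+.083,o['contact_force'],'axis',-s,c)"
```

```text
[0.6151 0.0223 0.0394] 11.751157692657126
[0.6151 0.0223 0.0394] 11.74412911762885
stand xy 0.06505339539055899 -0.032401834634576396 r 0.148053395390559 [ 1.41889876  1.2247503  11.74412912] axis -0.24846151705261652 0.9686417679121174
```

```bash

python3 -m jog '[{"rx":0,"ry":0,"rz":0,"x":-0.0124,"y":0.0484,"z":0,"jaw":-1},{"rx":0,"ry":0,"rz":0,"x":-0.0124,"y":0.0484,"z":0,"jaw":-1},{"rx":0,"ry":0,"rz":0,"x":-0.0124,"y":0.0484,"z":0,"jaw":-1},{"rx":0,"ry":0,"rz":0,"x":0,"y":0,"z":0,"jaw":-1}]'
python3 -m jog '[{"rx":0,"ry":0,"rz":0,"x":-0.0124,"y":0.0484,"z":0,"jaw":-1},{"rx":0,"ry":0,"rz":0,"x":-0.0124,"y":0.0484,"z":0,"jaw":-1},{"rx":0,"ry":0,"rz":0,"x":0,"y":0,"z":0,"jaw":-1}]'
```

```text
clock: 13.25
tcp_pos: [0.613, 0.0277, 0.0393]
orientation: [3.113, 0.396, 0.004]
contact_force: [3.2, -4.2, 12.5]
grip_width: 0.0003
gripper_force: 6.1
clock: 13.62
tcp_pos: [0.6116, 0.0325, 0.0393]
orientation: [3.112, 0.395, 0.004]
contact_force: [2.9, -7.2, 12.6]
grip_width: -0.0001
gripper_force: 7.0
```

```bash

python3 -m jog '[{"rx":0,"ry":0,"rz":0,"x":-0.0124,"y":0.0484,"z":0,"jaw":-1},{"rx":0,"ry":0,"rz":0,"x":-0.0124,"y":0.0484,"z":0,"jaw":-1},{"rx":0,"ry":0,"rz":0,"x":0,"y":0,"z":0,"jaw":-1}]'
python3 -m jog '[{"rx":0,"ry":0,"rz":0,"x":-0.0124,"y":0.0484,"z":0,"jaw":-1},{"rx":0,"ry":0,"rz":0,"x":-0.0124,"y":0.0484,"z":0,"jaw":-1},{"rx":0,"ry":0,"rz":0,"x":0,"y":0,"z":0,"jaw":-1}]'
```

```text
clock: 14.0
tcp_pos: [0.6101, 0.0382, 0.0393]
orientation: [3.112, 0.395, 0.004]
contact_force: [2.5, -7.6, 12.5]
grip_width: -0.0001
gripper_force: 7.1
clock: 14.38
tcp_pos: [0.6089, 0.043, 0.0393]
orientation: [3.111, 0.393, 0.004]
contact_force: [3.0, -8.9, 12.2]
grip_width: -0.0001
gripper_force: 9.7
```

```bash

python3 -m jog '[{"rx":0,"ry":0,"rz":0,"x":-0.0124,"y":0.0484,"z":0,"jaw":-1},{"rx":0,"ry":0,"rz":0,"x":0,"y":0,"z":0,"jaw":-1}]'
python3 -m jog '[{"rx":0,"ry":0,"rz":0,"x":-0.0124,"y":0.0484,"z":0,"jaw":-1},{"rx":0,"ry":0,"rz":0,"x":0,"y":0,"z":0,"jaw":-1}]'
python3 -m jog '[{"rx":0,"ry":0,"rz":0,"x":-0.0124,"y":0.0484,"z":0,"jaw":-1},{"rx":0,"ry":0,"rz":0,"x":0,"y":0,"z":0,"jaw":-1}]'
```

```text
clock: 14.62
tcp_pos: [0.6088, 0.0432, 0.0394]
orientation: [3.109, 0.39, 0.005]
contact_force: [4.9, -14.5, 12.4]
grip_width: -0.0001
gripper_force: 11.0
clock: 14.88
tcp_pos: [0.6087, 0.0435, 0.0394]
orientation: [3.107, 0.386, 0.006]
contact_force: [6.9, -19.4, 12.2]
grip_width: -0.0001
gripper_force: 13.1
clock: 15.12
tcp_pos: [0.6086, 0.0438, 0.0394]
orientation: [3.105, 0.383, 0.006]
contact_force: [7.7, -24.7, 10.5]
grip_width: -0.0001
gripper_force: 15.2
```

The lateral force climbs hard, so the bolt has hit a stop. I'll relieve the side load and lift gently to see whether the platform stays down.

```bash

python3 -m jog '[{"rx":0,"ry":0,"rz":0,"x":0.03,"y":-0.12,"z":0,"jaw":-1},{"rx":0,"ry":0,"rz":0,"x":0.012,"y":-0.05,"z":0,"jaw":-1},{"rx":0,"ry":0,"rz":0,"x":0,"y":0,"z":0,"jaw":-1}]'
python3 -m jog '[{"rx":0,"ry":0,"rz":0,"x":0,"y":0,"z":0.04,"jaw":-1},{"rx":0,"ry":0,"rz":0,"x":0,"y":0,"z":0.04,"jaw":-1},{"rx":0,"ry":0,"rz":0,"x":0,"y":0,"z":0,"jaw":-1}]'
```

```text
clock: 15.5
tcp_pos: [0.6088, 0.0431, 0.0393]
orientation: [3.113, 0.394, 0.004]
contact_force: [1.7, -5.8, 13.0]
grip_width: 0.0002
gripper_force: 10.7
clock: 15.88
tcp_pos: [0.6075, 0.0429, 0.0422]
orientation: [3.113, 0.395, 0.0]
contact_force: [5.6, -5.4, -0.9]
grip_width: 0.0001
gripper_force: 3.4
```

Force dropped to about 0 after a 3 mm lift, so the platform is latched. I'll back off, rise and measure the knob.

```bash

python3 -m jog '[{"rx":0,"ry":0,"rz":0,"x":0.024,"y":-0.1,"z":0,"jaw":-1},{"rx":0,"ry":0,"rz":0,"x":0,"y":-0.1,"z":0.4,"jaw":-1},{"rx":0,"ry":0,"rz":0,"x":-0.4,"y":-0.2,"z":0.8,"jaw":-1},{"rx":0,"ry":0,"rz":0,"x":-0.5,"y":-0.2,"z":0.7,"jaw":-1},{"rx":0,"ry":0,"rz":0,"x":0,"y":0,"z":0.7,"jaw":-1},{"rx":0,"ry":0,"rz":0,"x":0,"y":0,"z":0,"jaw":-1}]'
python3 - <<'E'
from h import *;import cv2
p=camera_params("wrist");np.savez("w4.npz",**p)
im=grab_frame("wrist")[:,:,::-1]
v=np.load("stand.npy");t=-.024
for n,q in(("seat",(.068,0,.009)),("knobtop y-.006",(.148,-.0062,.024)),("knobtop y+.0098",(.148,.0098,.024)),("knob y+.0065",(.148,.0065,.024))):print(n,proj(p,plat(v,*q,t)).round(1))
cv2.imwrite("pics/w4.png",cv2.resize(im[:260,60:400],(785,600),interpolation=cv2.INTER_CUBIC))
E
```

```text
clock: 16.62
tcp_pos: [0.5554, 0.0105, 0.2014]
orientation: [3.116, 0.399, 0.007]
contact_force: [1.0, 0.3, -0.8]
grip_width: 0.0002
gripper_force: 0.0
seat [226. 195.]
knobtop y-.006 [229.5 112.3]
knobtop y+.0098 [211.3 112.2]
knob y+.0065 [215.1 112.3]
```

View pics/w4.png

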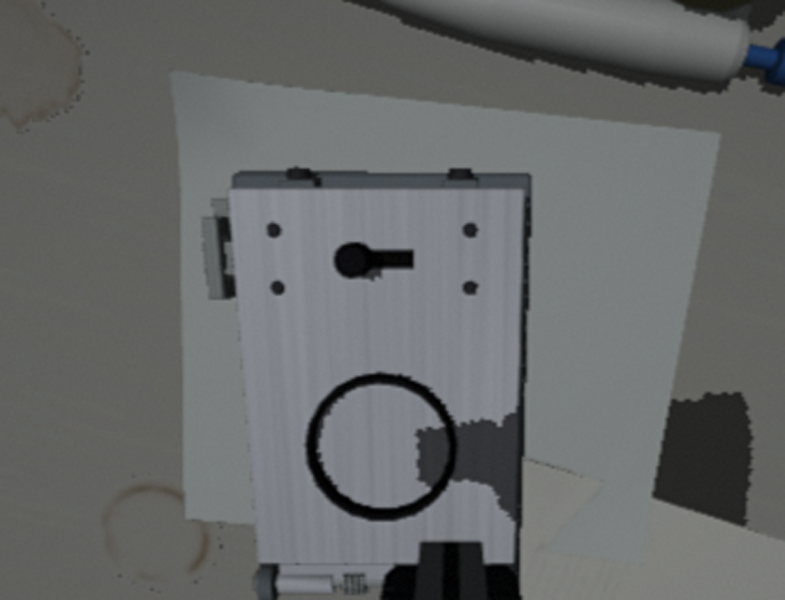

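The knob top is at (352,258) in the crop, which is frame (212.4,111.7) and matches the fully-home prediction (211.3,112.2). The bolt tip shows in the keeper, the platform is level and the ring centre is at (382,447). On to the beaker.

```bash
python3 - <<'E'
from h import *
p=np.load("w4.npz");print("seat",ray(p,(382/2.309+60,447/2.309),.049))
T,S=camera_params("top"),camera_params("side")
for X in([.454,-.3264,.069],[.454,-.3264,.0]):print(proj(T,X).round(1),proj(S,X).round(1))
E
python3 -m jog '[{"rx":0,"ry":0,"rz":0,"x":-0.2,"y":-0.95,"z":0,"jaw":1},{"rx":0,"ry":0,"rz":0,"x":-0.3,"y":-0.94,"z":0,"jaw":1},{"rx":0,"ry":0,"rz":0,"x":-0.3,"y":-0.94,"z":0,"jaw":1},{"rx":0,"ry":0,"rz":0,"x":-0.3,"y":-0.94,"z":0,"jaw":1},{"rx":0,"ry":0,"rz":0,"x":-0.3,"y":-0.94,"z":0,"jaw":1},{"rx":0,"ry":0,"rz":0,"x":-0.28,"y":-0.9,"z":0,"jaw":1},{"rx":0,"ry":0,"rz":0,"x":0,"y":0,"z":-0.5,"jaw":1},{"rx":0,"ry":0,"rz":0,"x":0,"y":0,"z":0,"jaw":1}]'
```

```text
seat [0.5306 0.0348 0.049 ]
[378.7 218. ] [314.  162.4]
[371.8 219.4] [312.6 179.4]
clock: 17.68
tcp_pos: [0.4508, -0.3247, 0.1647]
orientation: [-3.111, -0.398, 0.01]
contact_force: [0.3, 0.1, 0.2]
grip_width: 0.0858
gripper_force: 0.0
```

```bash

python3 -m jog '[{"rx":0,"ry":0,"rz":0,"x":0.035,"y":-0.03,"z":-0.7,"jaw":1},{"rx":0,"ry":0,"rz":0,"x":0,"y":0,"z":-0.7,"jaw":1},{"rx":0,"ry":0,"rz":0,"x":0,"y":0,"z":-0.5,"jaw":1},{"rx":0,"ry":0,"rz":0,"x":0,"y":0,"z":-0.3,"jaw":1},{"rx":0,"ry":0,"rz":0,"x":0,"y":0,"z":0,"jaw":1},{"rx":0,"ry":0,"rz":0,"x":0,"y":0,"z":0,"jaw":1}]'
```

```text
clock: 18.42
tcp_pos: [0.4567, -0.3281, 0.0375]
orientation: [3.115, 0.4, 0.002]
contact_force: [-0.8, -0.3, 0.2]
grip_width: 0.0852
gripper_force: 0.0
```

```bash

python3 -m jog '[{"rx":0,"ry":0,"rz":0,"x":-0.055,"y":0.02,"z":-0.08,"jaw":1},{"rx":0,"ry":0,"rz":0,"x":0,"y":0,"z":0,"jaw":0.4},{"rx":0,"ry":0,"rz":0,"x":0,"y":0,"z":0,"jaw":0},{"rx":0,"ry":0,"rz":0,"x":0,"y":0,"z":0,"jaw":-0.2},{"rx":0,"ry":0,"rz":0,"x":0,"y":0,"z":0,"jaw":-0.2},{"rx":0,"ry":0,"rz":0,"x":0,"y":0,"z":0,"jaw":-0.2},{"rx":0,"ry":0,"rz":0,"x":0,"y":0,"z":0,"jaw":-0.2}]' 25
python3 - <<'E'
from h import *;import cv2
o=get_obs();print(o["tcp_pos"],o["grip_width"],o["gripper_force"])
im=grab_frame("wrist")[:,:,::-1];cv2.imwrite("pics/w5.png",im)
E
```

```text
clock: 19.3
tcp_pos: [0.4527, -0.3267, 0.0321]
orientation: [3.116, 0.4, 0.001]
contact_force: [-2.3, 2.5, 5.7]
grip_width: 0.0525
gripper_force: 25.9
[ 0.45274626 -0.32670834  0.03206069] 0.052493245263423624 25.8575887279585
```

View pics/w5.png

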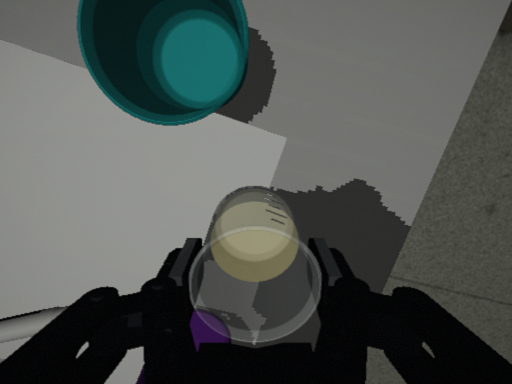

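The pale beaker is held between the pads, with its rim centred at about (255,285). I'll measure its offset from the TCP.

```bash
python3 - <<'E'
from h import *
p=camera_params("wrist");o=get_obs();print("rim",ray(p,(255,285),.069),ray(p,(188,285),.069)-ray(p,(322,285),.069),"foot?",ray(p,(252,241),.028),o["tcp_pos"],o["contact_force"])
E
python3 -m jog '[{"rx":0,"ry":0,"rz":0,"x":0,"y":0,"z":0.1,"jaw":-0.2},{"rx":0,"ry":0,"rz":0,"x":0,"y":0,"z":0.5,"jaw":-0.2},{"rx":0,"ry":0,"rz":0,"x":0,"y":0,"z":0.7,"jaw":-0.2},{"rx":0,"ry":0,"rz":0,"x":0,"y":0,"z":0.5,"jaw":-0.2},{"rx":0,"ry":0,"rz":0,"x":0,"y":0,"z":0,"jaw":-0.2}]'
```

```text
rim [ 0.4557 -0.3256  0.069 ] [-0.0133  0.051   0.    ] foot? [ 0.4542 -0.3244  0.028 ] [ 0.45273522 -0.32668744  0.03205192] [-1.20678735  1.60154912  5.5205006 ]
clock: 19.98
tcp_pos: [0.454, -0.3276, 0.1421]
orientation: [3.113, 0.399, 0.006]
contact_force: [-0.4, -0.3, -1.2]
grip_width: 0.0525
gripper_force: 26.7
```

```bash
python3 -m jog '[{"rx":0,"ry":0,"rz":0,"x":0.1,"y":0.5,"z":0,"jaw":-0.2},{"rx":0,"ry":0,"rz":0,"x":0.18,"y":0.86,"z":0,"jaw":-0.2},{"rx":0,"ry":0,"rz":0,"x":0.18,"y":0.86,"z":0,"jaw":-0.2},{"rx":0,"ry":0,"rz":0,"x":0.18,"y":0.86,"z":0,"jaw":-0.2},{"rx":0,"ry":0,"rz":0,"x":0.18,"y":0.86,"z":0,"jaw":-0.2},{"rx":0,"ry":0,"rz":0,"x":0.18,"y":0.86,"z":0,"jaw":-0.2},{"rx":0,"ry":0,"rz":0,"x":0.18,"y":0.86,"z":0,"jaw":-0.2},{"rx":0,"ry":0,"rz":0,"x":0.06,"y":0.36,"z":0,"jaw":-0.2}]'
python3 -m jog '[{"rx":0,"ry":0,"rz":0,"x":0,"y":0,"z":-0.4,"jaw":-0.2},{"rx":0,"ry":0,"rz":0,"x":0,"y":0,"z":-0.3,"jaw":-0.2},{"rx":0,"ry":0,"rz":0,"x":0,"y":0,"z":0,"jaw":-0.2},{"rx":0,"ry":0,"rz":0,"x":0,"y":0,"z":0,"jaw":-0.2}]'
python3 -c "
from h import *
print(get_obs()['tcp_pos'],Ro.from_rotvec(get_obs()['orientation']).as_matrix()[:,2])"
```

```text
clock: 20.98
tcp_pos: [0.5265, 0.0385, 0.1385]
orientation: [-3.114, -0.407, 0.002]
contact_force: [0.1, -0.2, -1.4]
grip_width: 0.0525
gripper_force: 26.7
clock: 21.48
tcp_pos: [0.527, 0.0341, 0.0976]
orientation: [3.116, 0.398, -0.0]
contact_force: [0.2, 0.3, -0.9]
grip_width: 0.0524
gripper_force: 26.7
[0.52698118 0.03413098 0.09762624] [-1.36024915e-04 -5.92629121e-05 -9.99999989e-01]
```

```bash
python3 -m jog '[{"rx":0,"ry":0,"rz":0,"x":0.013,"y":-0.01,"z":-0.2,"jaw":-0.2},{"rx":0,"ry":0,"rz":0,"x":0,"y":0,"z":-0.08,"jaw":-0.2},{"rx":0,"ry":0,"rz":0,"x":0,"y":0,"z":0,"jaw":-0.2},{"rx":0,"ry":0,"rz":0,"x":0,"y":0,"z":0,"jaw":-0.2}]'
python3 -m jog '[{"rx":0,"ry":0,"rz":0,"x":0,"y":0,"z":-0.04,"jaw":-0.2},{"rx":0,"ry":0,"rz":0,"x":0,"y":0,"z":-0.04,"jaw":-0.2},{"rx":0,"ry":0,"rz":0,"x":0,"y":0,"z":0,"jaw":-0.2}]'
```

```text
clock: 21.98
tcp_pos: [0.5278, 0.034, 0.0809]
orientation: [-3.116, -0.4, -0.0]
contact_force: [0.5, -0.1, -0.6]
grip_width: 0.0522
gripper_force: 26.7
clock: 22.35
tcp_pos: [0.5275, 0.0339, 0.0758]
orientation: [3.116, 0.4, -0.001]
contact_force: [0.5, -0.9, -1.5]
grip_width: 0.0524
gripper_force: 26.7
```

Below the ring top (0.0825) without contact, so the beaker is inside the ring. Lowering on.

```bash
python3 -m jog '[{"rx":0,"ry":0,"rz":0,"x":0,"y":0,"z":-0.025,"jaw":-0.2},{"rx":0,"ry":0,"rz":0,"x":0,"y":0,"z":0,"jaw":-0.2},{"rx":0,"ry":0,"rz":0,"x":0,"y":0,"z":0,"jaw":-0.2}]'
python3 -m jog '[{"rx":0,"ry":0,"rz":0,"x":0,"y":0,"z":-0.015,"jaw":-0.2},{"rx":0,"ry":0,"rz":0,"x":0,"y":0,"z":0,"jaw":-0.2}]'
```

```text
clock: 22.72
tcp_pos: [0.5277, 0.0339, 0.0745]
orientation: [3.116, 0.4, -0.0]
contact_force: [-0.4, -0.2, -0.5]
grip_width: 0.0523
gripper_force: 26.7
clock: 22.98
tcp_pos: [0.5282, 0.0341, 0.0741]
orientation: [3.116, 0.4, 0.002]
contact_force: [-1.1, 0.2, 6.0]
grip_width: 0.0523
gripper_force: 26.9
```

```bash
python3 -m jog '[{"rx":0,"ry":0,"rz":0,"x":0,"y":0,"z":0.008,"jaw":-0.2},{"rx":0,"ry":0,"rz":0,"x":0,"y":0,"z":0,"jaw":0.4},{"rx":0,"ry":0,"rz":0,"x":0,"y":0,"z":0,"jaw":0.8},{"rx":0,"ry":0,"rz":0,"x":0,"y":0,"z":0,"jaw":1},{"rx":0,"ry":0,"rz":0,"x":0,"y":0,"z":0,"jaw":1},{"rx":0,"ry":0,"rz":0,"x":0,"y":0,"z":0,"jaw":1}]'
python3 -m jog '[{"rx":0,"ry":0,"rz":0,"x":0,"y":0,"z":0.2,"jaw":1},{"rx":0,"ry":0,"rz":0,"x":0,"y":0,"z":0.6,"jaw":1},{"rx":0,"ry":0,"rz":0,"x":0,"y":0,"z":0.9,"jaw":1},{"rx":0,"ry":0,"rz":0,"x":-0.5,"y":-0.5,"z":0.5,"jaw":1},{"rx":0,"ry":0,"rz":0,"x":-0.5,"y":-0.5,"z":0,"jaw":1},{"rx":0,"ry":0,"rz":0,"x":0,"y":0,"z":0,"jaw":1}]'
python3 - <<'E'
from h import *;import cv2
v=np.load("stand.npy");W=camera_params("wrist");np.savez("w6.npz",**W)
w=grab_frame("wrist")[:,:,::-1];s=grab_frame("side")[:,:,::-1]
u=np.array(proj(W,[.5303,.0345,.08])).astype(int);print(u)
x0,y0=max(u[0]-100,0),max(u[1]-150,0)
a=cv2.resize(w[y0:y0+250,x0:x0+170],(408,600),interpolation=cv2.INTER_CUBIC);b=cv2.resize(s[140:240,190:255],(390,600),interpolation=cv2.INTER_CUBIC)
print(x0,y0,a.shape);cv2.imwrite("pics/end.png",np.hstack([a,b]))
E
```

```text
clock: 23.72
tcp_pos: [0.5276, 0.0339, 0.074]
orientation: [3.116, 0.4, -0.0]
contact_force: [0.1, -0.3, -0.4]
grip_width: 0.0853
gripper_force: 0.0
clock: 24.48
tcp_pos: [0.4658, -0.0286, 0.2071]
orientation: [3.115, 0.393, 0.0]
contact_force: [0.0, 1.0, 0.3]
grip_width: 0.0852
gripper_force: 0.0
[200  91]
100 0 (600, 408, 3)
```

View pics/end.png

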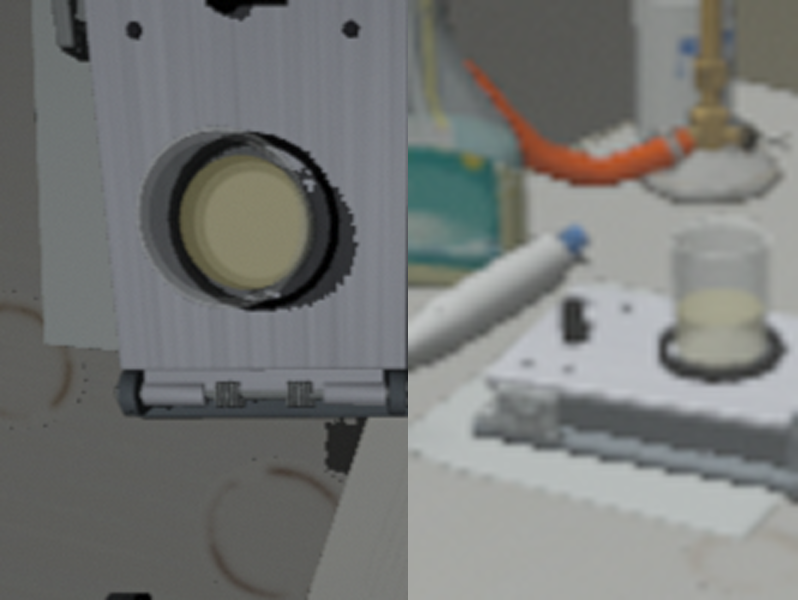

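The final picture shows the beaker upright inside the ring (wrist crop about (250,220)). The platform is level with the knob at the keeper end, and the gripper is clear.

```bash
python3 -c "
from bench import r
print(r.hand_in())"
```

```text
the job is handed in; nothing more can be done
None
```

The job is handed in (no verdict came back): the platform is pressed level and bolted home, the beaker stands upright in the seat, and the arm never went near the timer, petri dish or weight.

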